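Fit the signal lamp lens and screw its retaining ring snug

ROBOT

A 6-joint arm with a two-finger parallel gripper is mounted at the origin on the work surface. World frame = base frame: x ahead of the robot, y to its left, z up, the work surface at z = 0. Lengths are in m, angles in rad, forces in N, time in s.
With the tool pointing down it reaches from about 0.35 to 0.775 m from the base axis. Payload 7.3 kg.
Tool frame: the origin (TCP) lies on the centre line of the jaws, within the pads' length; the fingertips stand 14 mm ahead of it and the grasp point (between the pads) lies 5 mm behind it; z points along the fingers, y is the direction in which the jaws open and shut (so a half turn about z gives the same grasp; the last joint's range is limited). The gripper opens to 92 mm and grips with 3 to 60 N. Pads are 19 mm wide; open, the fingers measure 130 mm over their backs; the gripper's body (75 mm by 190 mm) begins 47 mm behind the grasp point.
Start: joints at [1.016, 0.342, 1.524, -0, 1.275, -0.146], TCP at [0.209, 0.482, 0.241] pointing down, gripper open.
Joint ranges: [-2.53, 2.53], [-0.77, 2.02], [0.04, 2.7], [-1, 4.14], [0.28, 2.66], [-3.11, 3.11]. Speed limits (rad/s): [2.57, 2.57, 3.14, 3.14, 3.14, 3.14].

INTERFACE

Orientations are given as [roll, pitch, yaw] about the fixed x, y, z axes, in that order (R = Rz(yaw) Ry(pitch) Rx(roll)).
In Python, from cell import telemetry, cams, robot gives the robot as it stands.
- The arm moves only by the tool servo_tool, never from a script. Its argument "targets" is text: rows parted by semicolons, each of 4 numbers parted by spaces: the shift along the tool's x, y, z in mm, then the turn about the tool's z in rad. In form: x y z yaw; .... A call has 1 to 20 rows; each row shifts and turns the pose as measured when the row begins, along the tool's axes as they then stand; what a row does not reach is not made up. A row lasts 1/8 s, in which the tool goes at most 62.5 mm and 10.7 degrees, less where a joint would pass 70% of its speed; a pose out of reach is approached as far as the arm can. A call with a gripper value outside its range is refused whole. "hand" is the opening, from 0 (shut) to 1 (fully open), set as the call begins (left out, the last holds). The fingers move at their own pace and stop on an object; "squeeze" is the grip in N (left out, the last holds). Time passes only in rows, so rows that do not move let the fingers close. It gives the time, the measured TCP pose, the force and the opening at its end, in the units of the state.
- telemetry.observe(): the state, without advancing time (a new reading comes with each control period).
- cams.read_camera(name): name is "side" or "top"; returns a dict with "color" (400x640x3 uint8, red, green, blue), "K" (3x3 intrinsics, pixels), "R" (3x3) and "t" (3): a world point X has camera coordinates R X + t. Camera axes: x right, y down, z forward; pixel columns grow to the right and rows downward; lengths in m; the calibration is good to about 2 mm. A picture is of the moment at which its call begins. There is no depth.
- robot.hand_in(): hands the job in, once; it reports no verdict.
Trained networks look in a picture, given as the dict that the camera call returned (one of the last four; its "shot" number tells which), for a name from the list of things; names that differ only in an ending like _2 or _b are one class to them, and where a whole thing is asked for, a point or a joint stands for the part that bears it (a point fixed in the world has none). Each returns a list of dicts, best first, with "score" (0 to 1); they miss things now and then, are a little off and sometimes report something else, mostly with a low value. They report only what shows in the picture. A call takes as long as a camera call. They do not tell look-alikes from the thing itself.
- cams.cut_out(picture, query): "region" (400x640 bool, what is visible of it) and "extent" ([centre column, centre row, width, height] in pixels, round what is visible of it).
The state is a dict: "time": time; "qpos": joint angles; "qvel": joint speeds; "joint_efforts": joint torques, N m; "tool_pos": TCP position; "tool_rot": TCP orientation; "contact_force": force on the tool from outside, world axes, zero at the start; "torque": the same for the moment, N m; "opening": finger opening in m.
Only numpy, scipy, OpenCV 4.12 (cv2) and the standard library are available. Lean on these libraries where they do the work, as an engineer would, in place of code of your own. Each camera call takes 0.05 s, during which the arm holds its last target.

TASK

On the cabinet mounting panel stands an open signal lamp cell. Take the lens whose foot has two ears (not the round-footed one), stand it upright on the seat inside the open retaining ring with its ears in line with the cell's two fixing tabs, so that they pass between the ring's two lugs, and let go. Then screw the ring clockwise until it is snug against its stop, so that its lugs hold the ears down, and let go of it.

Things in the scene. Friction and masses are not known exactly. Their poses are not given: they have to be found in the camera images.
- lens_mid (a point): The lens to fit: loose, opal white plastic, 60 g, 44 mm tall, standing. Foot: a flat bar 42 x 18 mm, 5 mm thick, its ends are the ears; on it a round barrel 21 mm across, straight to 38 mm, domed above. Point: on the axis, 22 mm above the underside; x along the bar (a half turn is the same), z up. Grip the barrel's top, fingertips 16 mm or more above the underside, to clear the ring.
- cell_seat (a point): Centre of the cell's flat seat, 48 mm above the bench, where the lens's underside goes; z up, x the line for the ears, marked by two black fixing tabs reaching 59 mm from the axis. The cell is a fixed black turret 52 mm across, rising 30 mm from a black foot 72 mm across on a fixed steel panel 200 x 190 mm (top 14 mm above the bench). Strips 24 mm above the bench lie 76 mm out along y.
- ring_grip (a point): On the axis of the captive aluminium retaining ring, at its wall's mid height (1 mm above the seat when open; it turns and sinks with the ring). Wall 25 mm tall, outside 60 mm, bore 53 mm: grip its outside from above at any yaw, the fitted lens (top 44 mm above the seat) between the fingers. Two lugs at its top edge, 12 mm wide, 4 mm thick, reach in to 16.5 mm from the axis.
- ring (a joint): Turn of the ring, clockwise from above: 0 open, 1.31 rad (75 degrees) the stop, snug. Starts at 0 to 0.12. It sinks 4 mm evenly over the whole turn, drags about 0.1 N m and stays where left. At 0 the lugs lie 85 degrees anticlockwise from the seat's x line, 9.4 mm above the seat; at the stop 10 degrees from it, 0.4 mm above the ears.
Mind the look-alikes: they are no part of the job. Leave any yellow look-alike of the part that bears lens_mid alone.

How it is judged:
By the outcome, as a careful person would: the job done as asked, in the order asked, and still so for the second after the job is handed in, with the robot touching nothing.
It also fails if it takes over 48 s, if anything falls off the work surface, if the arm or the gripper's body presses on something with over 40 N, if the wrist force passes 120 N, or if a joint passes its speed limit or range.

## Working session

There is one attempt and no reset: what is moved stays moved. The work goes in short steps, Python scripts to look and compute and a tool call to move; the robot and the scene stay as the last step left them, time stands still between calls to the robot, and variables do not carry over. Pictures are saved under pics/ and viewed, and the job is handed in when it is done.

Besides the shell and the picture viewer there is one more tool, called after ">>>" by a JSON object that holds its "api" and its "payload". servo_tool: Moves the arm, as the interface text tells. Its arguments: {"type":"object","properties":{"targets":{"type":"string"},"hand":{"type":"number"},"squeeze":{"type":"number"}},"required":["targets"]}

```bash
ls; mkdir -p pics
cat > h.py <<'E'
import numpy as np, cv2
from cell import telemetry, cams, robot
def save(p,n): cv2.imwrite('pics/'+n+'.png', cv2.cvtColor(p['color'],cv2.COLOR_RGB2BGR))
def proj(p,X):
    c=p['R']@np.array(X,float)+np.array(p['t']).ravel(); u=p['K']@c; return u[:2]/u[2]
def onz(p,uv,z):
    d=p['R'].T@np.linalg.inv(p['K'])@np.array([uv[0],uv[1],1.]); C=-p['R'].T@np.array(p['t']).ravel()
    return C+d*(z-C[2])/d[2]
def cen(p): return -p['R'].T@np.array(p['t']).ravel()
E
python3 - <<'E'
from h import *
print(telemetry.observe())
for n in ('top','side'):
    p=cams.read_camera(n); save(p,n+'0'); print(n,p['K'].tolist(),cen(p),p['R'].tolist())
    for q in ('lens_mid','cell_seat','ring_grip','ring'):
        for r in cams.cut_out(p,q): print(q,r['score'],r['extent'])
E
```

```text
pics
{'time': 0.0, 'qpos': array([ 1.01600891e+00,  3.42733153e-01,  1.52501290e+00, -3.51532079e-05,
        1.27538609e+00, -1.46000947e-01]), 'qvel': array([-1.58601706e-03, -2.13233524e-05, -8.85422816e-04,  2.22135650e-04,
       -7.51781766e-05, -2.06159263e-03]), 'joint_efforts': array([-2.13258623e-03, -4.31236410e+01, -2.44220728e+01,  7.18446798e-02,
        5.58802695e-02, -1.16860128e-04]), 'tool_pos': array([0.20847167, 0.48141853, 0.24004097]), 'tool_rot': array([-3.14006465e+00, -1.90712531e-04,  2.73281630e+00]), 'contact_force': array([ 0.18956974, -0.25376388,  0.78615897]), 'torque': array([-0.03855055,  0.05632475, -0.00886759]), 'opening': 0.09174607051476388}
top [[473.8705882485808, 0.0, 319.691034273246], [0.0, 473.8705882485808, 197.9830282140875], [0.0, 0.0, 1.0]] [ 0.32887936 -0.05622716  0.98904241] [[0.10243795196696225, -0.9947269787607455, -0.004970283928877013], [-0.9725121345453466, -0.099097391876523, -0.2107127311894672], [0.2091090963082863, 0.02641864206938268, -0.9775353912735548]]
lens_mid 0.64 [356.9, 239.4, 18.4, 10.1]
lens_mid 0.51 [391.7, 220.2, 14.8, 23.4]
ring_grip 0.73 [272.5, 170.9, 29.2, 32.0]
ring 0.86 [272.1, 169.1, 32.1, 33.5]
side [[430.31180366767666, 0.0, 319.9109688115617], [0.0, 430.31180366767666, 207.08737085950403], [0.0, 0.0, 1.0]] [ 0.51365582 -0.51338751  0.57387434] [[0.9988450012165664, -0.04758521115456296, -0.006656667638743618], [-0.038624761235734155, -0.7127933073476946, -0.7003098091700679], [0.028579562000834963, 0.6997580643906222, -0.7138079993640659]]
lens_mid 0.78 [275.6, 281.0, 18.5, 30.2]
lens_mid 0.59 [305.7, 313.0, 29.2, 29.0]
cell_seat 0.68 [344.9, 198.9, 118.2, 90.4]
ring_grip 0.74 [342.5, 182.1, 36.7, 35.0]
ring 0.95 [340.6, 180.4, 36.1, 35.4]
```

Run:
```python
import cv2
a=cv2.imread('pics/top0.png');b=cv2.imread('pics/side0.png')
cv2.imwrite('pics/t1.png',cv2.resize(a[110:270,220:430],None,fx=3.7,fy=3.7,interpolation=cv2.INTER_CUBIC))
cv2.imwrite('pics/s1.png',cv2.resize(b[130:340,240:420],None,fx=2.8,fy=2.8,interpolation=cv2.INTER_CUBIC))
```

```text
(no output)
```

View pics/top0.png

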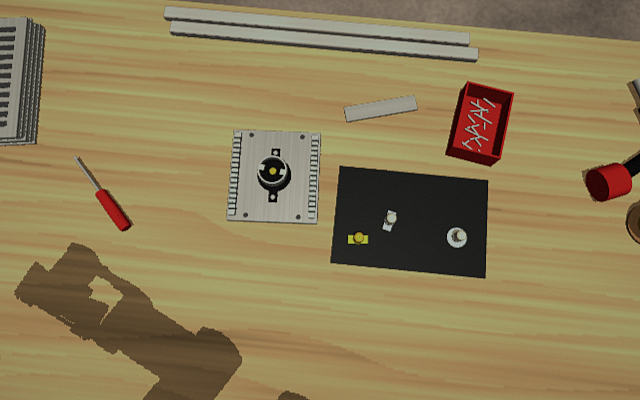

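View pics/t1.png

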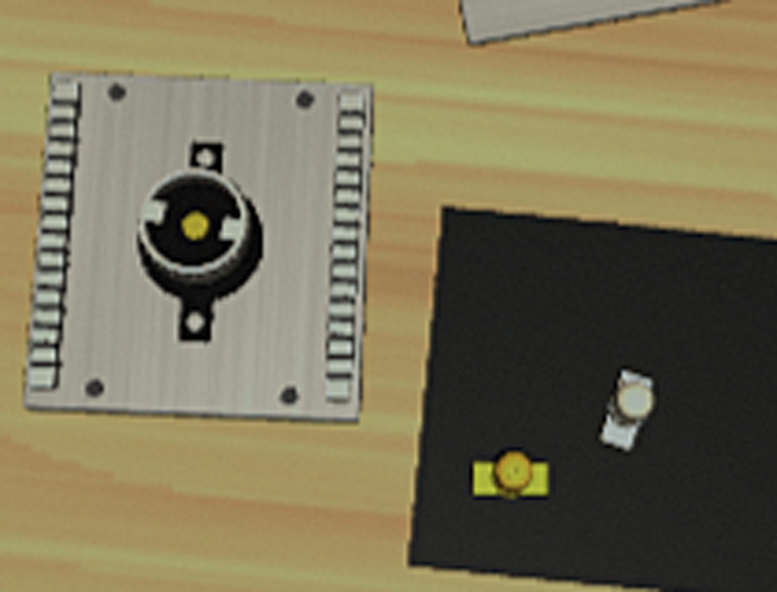

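View pics/s1.png

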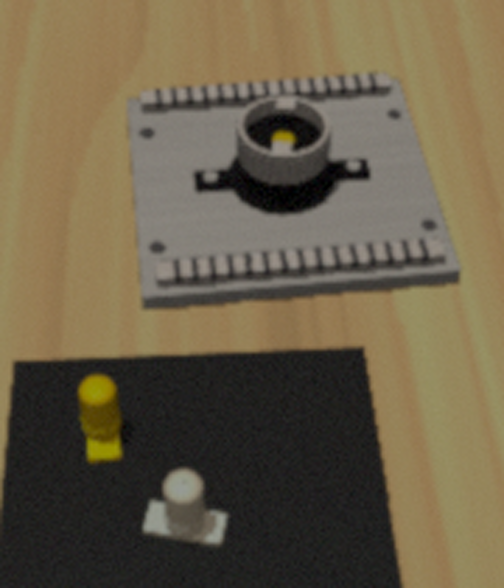

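View pics/side0.png

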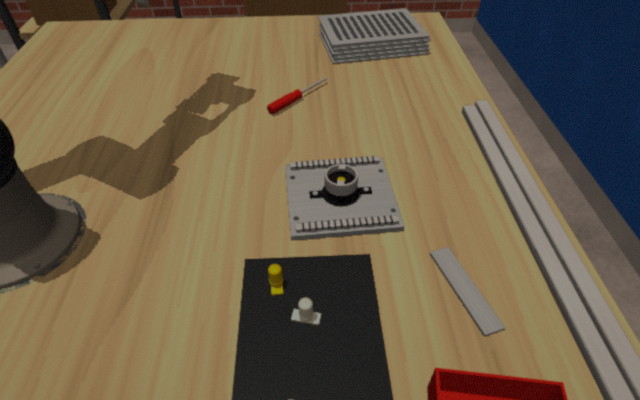

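The two-eared white lens is at top (391,220) and side (306,313). The yellow look-alike is at top (357,239), and the round-footed lens is at top (457,237). The ring is at top (272,170) and side (342,182). I'll fit silhouettes next.

```bash
cat > fit.py <<'E'
from h import *
from scipy.optimize import minimize
S=8
def hull(img,p,P):
    uv=np.array([proj(p,X) for X in P]); h=cv2.convexHull(((uv+0.5)*S).astype(np.float32))
    cv2.fillConvexPoly(img,np.round(h).astype(np.int32),1)
def cyl(c,r,z0,z1,n=40):
    a=np.linspace(0,2*np.pi,n,endpoint=False)
    return [[c[0]+r*np.cos(t),c[1]+r*np.sin(t),z] for t in a for z in (z0,z1)]
def box(c,yaw,a,b,z0,z1):
    R=np.array([[np.cos(yaw),-np.sin(yaw)],[np.sin(yaw),np.cos(yaw)]])
    return [list(np.array(c)+R@[i*a/2,j*b/2])+[z] for i in(-1,1) for j in(-1,1) for z in (z0,z1)]
def rend(p,polys):
    im=np.zeros((400*S,640*S),np.uint8)
    for P in polys: hull(im,p,P)
    return cv2.resize(im.astype(np.float32),(640,400),interpolation=cv2.INTER_AREA)
def lens(x,z=0.):
    c=x[:2]
    P=[box(c,x[2],.042,.018,z,z+.005),cyl(c,.0105,z+.005,z+.038)]
    d=[]
    for zz,r in ((.038,.0105),(.0405,.009),(.0425,.006),(.044,.001)): d+=cyl(c,r,z+zz,z+zz+1e-5,20)
    return P+[d]
def fit(ps,regs,model,x0,step):
    def cost(x): return sum(np.abs(rend(p,model(x))-r).sum() for p,r in zip(ps,regs))
    sim=np.array([x0]+[np.array(x0)+np.eye(len(x0))[i]*step[i] for i in range(len(x0))])
    r=minimize(cost,x0,method='Nelder-Mead',options=dict(initial_simplex=sim,xatol=1e-4,fatol=.2,maxiter=80))
    return r.x,r.fun
E
cat > a.py <<'E'
from fit import *
T=cams.read_camera('top');Sd=cams.read_camera('side')
uvl={'top':(391,220),'side':(306,313)}
L=[];Rg=[]
for p,n in((T,'top'),(Sd,'side')):
    r=min(cams.cut_out(p,'lens_mid'),key=lambda r:np.hypot(r['extent'][0]-uvl[n][0],r['extent'][1]-uvl[n][1]));L.append(r['region'].astype(np.float32));print(r['extent'],r['region'].sum())
    r=cams.cut_out(p,'ring')[0];g=r['region'].astype(np.uint8);print(r['extent'],g.sum())
    cs,_=cv2.findContours(g,cv2.RETR_EXTERNAL,cv2.CHAIN_APPROX_NONE);f=np.zeros_like(g);cv2.fillConvexPoly(f,cv2.convexHull(np.vstack(cs)),1);Rg.append(f.astype(np.float32));print(f.sum())
ring=lambda x:[cyl(x,.030,.0365,.0615)]
print(onz(T,(272,169),.05),onz(Sd,(341,181),.05),onz(T,(391,220),.02),onz(Sd,(306,313),.02))
for ps,rs in (([T],Rg[:1]),([Sd],Rg[1:]),([T,Sd],Rg)):
    print('ring',fit(ps,rs,ring,onz(T,(272,169),.05)[:2],[.004,.004]))
for ps,rs in (([T],L[:1]),([Sd],L[1:]),([T,Sd],L)):
  for y0 in(0.1,-.4,.5):
    print('lens',fit(ps,rs,lens,list(onz(T,(391,220),.02)[:2])+[y0],[.004,.004,.3]))
np.savez('d.npz',T=T['color'],S=Sd['color'])
E
python3 a.py
```

```text
[392.5, 219.8, 16.7, 22.7] 180
[270.4, 171.2, 30.1, 32.2] 353
758
[272.8, 281.2, 13.4, 31.8] 310
[339.6, 180.4, 34.6, 36.8] 668
916
[0.58043478 0.07291083 0.05      ] [0.57595284 0.06427221 0.05      ] [ 0.50476445 -0.18163827  0.02      ] [ 0.50539268 -0.18463851  0.02      ]
ring (array([0.57867083, 0.07288929]), np.float64(31.65625))
ring (array([0.57476862, 0.06890776]), np.float64(48.015625))
ring (array([0.57658391, 0.0711353 ]), np.float64(166.046875))
lens (array([ 0.5082589 , -0.17876126, -0.25768242]), np.float64(21.328125))
lens (array([ 0.50811117, -0.17886575, -0.25101696]), np.float64(21.1875))
lens (array([ 0.50810373, -0.17881202, -0.25959881]), np.float64(21.328125))
lens (array([ 0.45843034, -0.11788469,  1.70174413]), np.float64(79.828125))
lens (array([ 0.50211806, -0.16562624, -1.50464256]), np.float64(731.359375))
lens (array([ 0.45840694, -0.11788316,  1.68418402]), np.float64(79.515625))
lens (array([ 0.50814318, -0.17893803, -0.28281859]), np.float64(857.84375))
lens (array([ 0.50778443, -0.17862574, -0.27892201]), np.float64(857.234375))
lens (array([ 0.50847195, -0.17854036, -0.2633218 ]), np.float64(858.65625))
```

```bash
cat > b.py <<'E'
from fit import *
T=cams.read_camera('top');Sd=cams.read_camera('side')
for p,n,scr in((T,'top',[(275.7,152.2),(273.0,197.0)]),(Sd,'side',[(315,192.9),(366.4,188.9)])):
    for z in(.016,.020,.024):
        a,b=[onz(p,s,z) for s in scr]; d=b-a; print(n,z,'mid',((a+b)/2)[:2],'len',np.linalg.norm(d),'yaw',np.arctan2(d[1],d[0]))
    hsv=cv2.cvtColor(p['color'],cv2.COLOR_RGB2HSV)
    uv=(391,220) if n=='top' else (306,313)
    m=((hsv[...,2]>85)&(hsv[...,1]<90)).astype(np.uint8)
    k=np.zeros_like(m);k[uv[1]-22:uv[1]+22,uv[0]-22:uv[0]+22]=1;m*=k
    print('seg',m.sum()); 
    # white lens component
    nn,lab,st,ce=cv2.connectedComponentsWithStats(m,connectivity=8)
    i=1+np.argmax(st[1:,4]);m=(lab==i).astype(np.float32);print(st[i],ce[i])
    for y0 in(-.1,-.5): print('lens',fit([p],[m],lens,list(onz(p,uv,.02)[:2])+[y0],[.004,.004,.3]))
    globals()['M'+n]=m
for y0 in(-.1,-.5): print('both',fit([T,Sd],[Mtop,Mside],lens,[.507,-.18,y0],[.004,.004,.3]))
E
python3 b.py
python3 - <<'E'
import cv2
a=cv2.imread('pics/top0.png');b=cv2.imread('pics/side0.png')
cv2.imwrite('pics/t2.png',cv2.resize(a[120:230,220:330],None,fx=5.4,fy=5.4,interpolation=cv2.INTER_CUBIC))
cv2.imwrite('pics/s2.png',cv2.resize(b[145:240,280:405],None,fx=6,fy=6,interpolation=cv2.INTER_CUBIC))
E
```

```text
top 0.016 mid [0.57831309 0.07112669] len 0.0984739231433032 yaw -3.077102412059313
top 0.02 mid [0.57728772 0.07060316] len 0.0980691147939952 yaw -3.0771024120593125
top 0.024 mid [0.57626234 0.07007963] len 0.09766430644468743 yaw -3.077102412059313
seg 167
[382 210  15  22 166] [389.53012048 220.28313253]
lens (array([ 0.50658548, -0.17939199, -0.24738731]), np.float64(39.21875))
lens (array([ 0.50658096, -0.17937603, -0.25827566]), np.float64(39.34375))
side 0.016 mid [0.57735949 0.07409406] len 0.0977582445013588 yaw 0.057778846975537645
side 0.02 mid [0.57690273 0.06988177] len 0.09705731071253232 yaw 0.05777884697553824
side 0.024 mid [0.57644597 0.06566948] len 0.09635637692370573 yaw 0.05777884697553777
seg 453
[291 297  30  27 453] [305.1611479 311.8013245]
lens (array([ 0.50443242, -0.1787276 , -0.25342375]), np.float64(85.5625))
lens (array([ 0.50443486, -0.17886388, -0.23506453]), np.float64(86.234375))
both (array([ 0.50459474, -0.1789968 , -0.26108194]), np.float64(139.390625))
both (array([ 0.50460882, -0.17898139, -0.23634151]), np.float64(140.5))
```

View pics/t2.png

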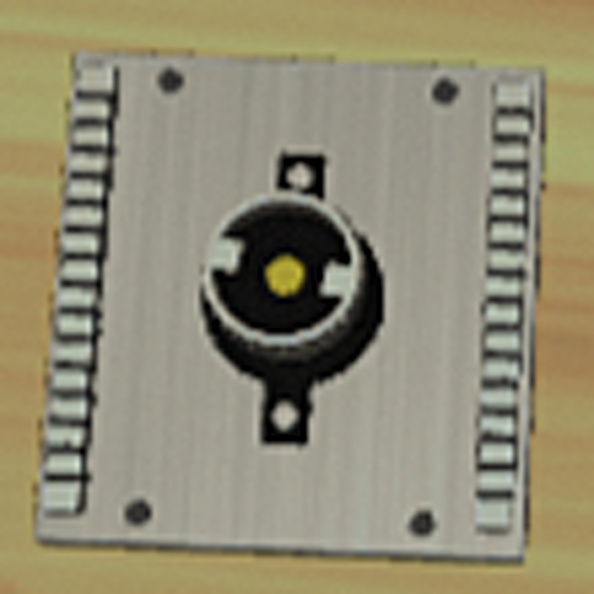

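View pics/s2.png

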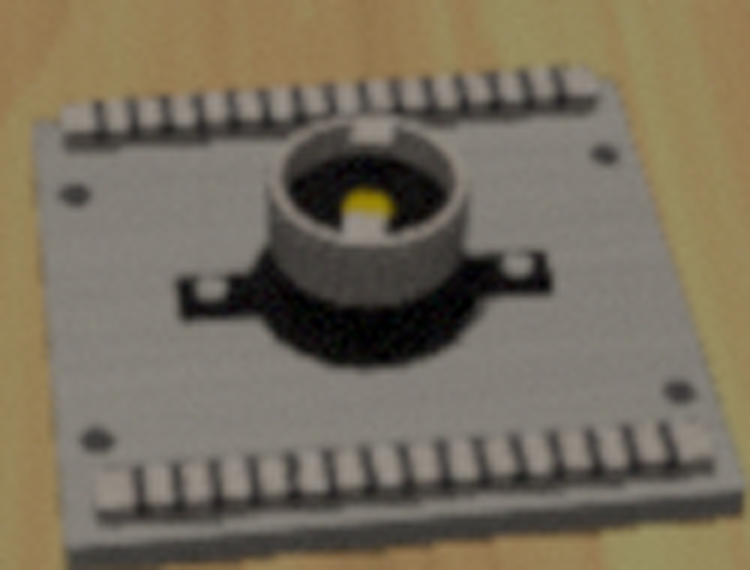

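Run:
```python
from fit import *
T=cams.read_camera('top');Sd=cams.read_camera('side')
print(onz(T,(272,170.2),.0615),onz(Sd,(341,174.7),.0615),onz(T,(272.7,170.7),.048))
a=[(83,56),(543,70),(522,560),(38,540)]
P=[onz(T,(u/5.4+220,v/5.4+120),.014) for u,v in a];print(np.mean(P,0),[np.linalg.norm(P[i]-P[i-1]) for i in range(4)])
a=[(34,120),(615,80),(745,490),(65,550)]
P=[onz(Sd,(u/6+280,v/6+145),.014) for u,v in a];print(np.mean(P,0),[np.linalg.norm(P[i]-P[i-1]) for i in range(4)])
for p,n in((T,'to'),(Sd,'so')):
    im=p['color'].copy();im=cv2.resize(im,None,fx=6,fy=6,interpolation=cv2.INTER_CUBIC)
    def dr(P,c):
        uv=np.array([proj(p,X) for X in P]);h=cv2.convexHull(((uv+.5)*6).astype(np.float32)).astype(np.int32);cv2.polylines(im,[h],True,c,1)
    x=[.5765,.0705];dr(cyl(x,.03,.0615,.0615),(255,0,0));dr(cyl(x,.03,.0365,.0365),(255,128,0));dr(box(x,.061,.118,.012,.018,.018),(0,255,0))
    for q in lens([.5055,-.179,-.25]): dr(q,(255,0,0))
    u=np.round(proj(p,[.5765,.0705,.04])*6).astype(int);v=np.round(proj(p,[.5055,-.179,.02])*6).astype(int)
    A=im[u[1]-250:u[1]+250,u[0]-250:u[0]+250];B=im[v[1]-150:v[1]+150,v[0]-150:v[0]+150]
    B=np.pad(B,((0,200),(0,0),(0,0)));o=np.hstack([A,B]);cv2.imwrite('pics/%s.png'%n,o[...,::-1])
```

```text
[0.57484875 0.0710175  0.0615    ] [0.57596784 0.06843342 0.0615    ] [0.57751615 0.07130373 0.048     ]
[0.57576782 0.06982215 0.014     ] [np.float64(0.197572980743155), np.float64(0.18527328416932057), np.float64(0.1991727504535863), np.float64(0.18716280420975087)]
[0.57671771 0.06837675 0.014     ] [np.float64(0.190892180979677), np.float64(0.19823026048315143), np.float64(0.1886651016475564), np.float64(0.19764319994711818)]
```

View pics/to.png

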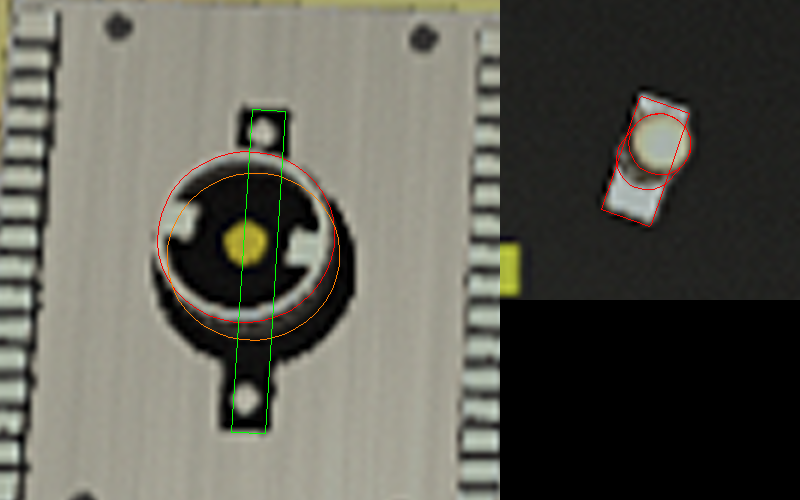

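View pics/so.png

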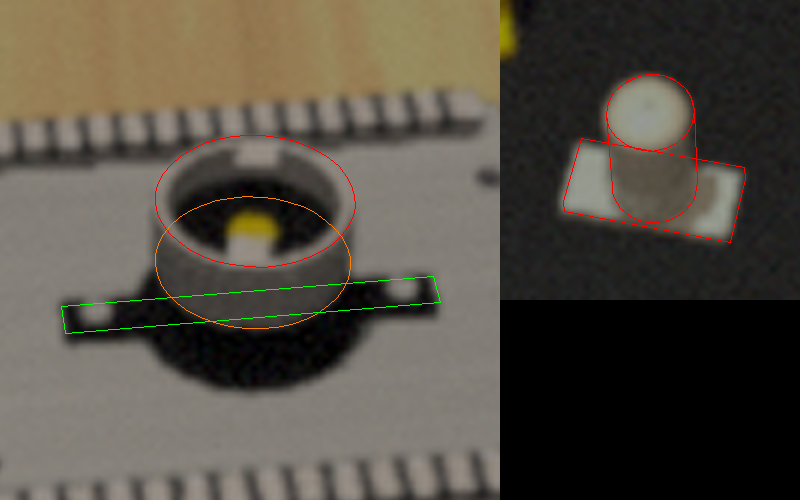

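```bash
cat > go.py <<'E'
import sys
from h import *
from scipy.spatial.transform import Rotation as Ro
s=telemetry.observe();x,y,z,yaw=map(float,sys.argv[1:5])
R=Ro.from_euler('xyz',s['tool_rot']).as_matrix()
d=R.T@(np.array([x,y,z])-s['tool_pos'])*1000
t=-(yaw-s['tool_rot'][2]);t=(t+np.pi)%(2*np.pi)-np.pi
print('shift mm',d.round(1),'turn',round(t,3),'| t',s['time'],'pos',s['tool_pos'].round(4),s['tool_rot'].round(3),'q6',s['qpos'][5].round(2),'f',s['contact_force'].round(1),s['torque'].round(2),s['opening'])
E
python3 go.py .505 -.179 .12 2.892
```

```text
shift mm [-534.6 -488.6  120.7] turn -0.159 | t 1.0 pos [0.2087 0.4818 0.2408] [3.141 0.    2.733] q6 -0.15 f [-0.4 -0.3  0.2] [0.   0.01 0.03] 0.09200891991870694
```

>>> {"api": "servo_tool", "payload": {"targets": "-38 -35 0 0; -38 -35 0 0; -38 -35 0 0; -38 -35 0 0; -38 -35 0 0; -38 -35 0 0; -38 -35 0 0; -38 -35 0 0; -38 -35 0 0; -38 -35 0 0; -38 -35 0 0; -38 -35 0 0; -38 -35 0 0; -38 -35 0 0; 0 0 40 -0.08; 0 0 40 -0.08; 0 0 20 0; 0 0 0 0", "hand": 0.6}}

```text
time: 3.25
tool_pos: [0.5148, -0.2018, 0.1397]
tool_rot: [3.138, 0.011, 2.898]
contact_force: [0.1, -0.5, 1.3]
opening: 0.0549
```

```bash
python3 go.py .505 -.179 .09 2.892
```

```text
shift mm [15.6 19.6 49.6] turn 0.006 | t 3.25 pos [ 0.5148 -0.2018  0.1397] [3.138 0.011 2.898] q6 -1.85 f [ 0.1 -0.5  1.3] [ 0.02 -0.01 -0.03] 0.05486842221896139
```

>>> {"api": "servo_tool", "payload": {"targets": "16 19 20 0; 0 0 15 0; 0 0 0 0"}}

```text
time: 3.62
tool_pos: [0.5065, -0.1807, 0.1068]
tool_rot: [3.14, 0.017, 2.898]
contact_force: [0.2, 0.2, 0.7]
opening: 0.0552
```

```bash
python3 go.py .505 -.179 .034 2.892
python3 - <<'E'
from h import *
T=cams.read_camera('top');S=cams.read_camera('side');s=telemetry.observe()
o=[]
for p in(T,S):
    u=proj(p,s['tool_pos']).round().astype(int);im=p['color'].copy()
    c=im[max(u[1]-40,0):u[1]+40,u[0]-33:u[0]+33];o.append(cv2.resize(c,(396,480),interpolation=cv2.INTER_CUBIC));print(u)
cv2.imwrite('pics/p1.png',np.hstack(o)[...,::-1])
E
```

```text
shift mm [ 3.1  1.1 72.7] turn 0.006 | t 3.625 pos [ 0.5065 -0.1807  0.1068] [3.14  0.017 2.898] q6 -1.82 f [0.2 0.2 0.7] [-0.01  0.05  0.02] 0.05523842693856858
[397 211]
[305 276]
```

View pics/p1.png

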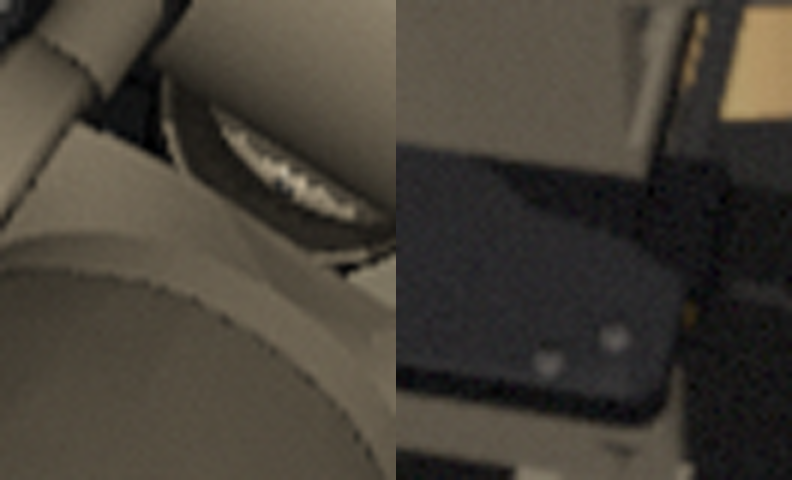

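>>> {"api": "servo_tool", "payload": {"targets": "1 0 15 0; 1 0 15 0; 0 0 15 0; 0 0 10 0; 0 0 8 0; 0 0 0 0"}}

```text
time: 4.47
tool_pos: [0.5067, -0.1817, 0.0405]
tool_rot: [3.14, 0.02, 2.897]
contact_force: [0.4, 0.4, -0.1]
opening: 0.0548
```

```bash
python3 go.py .505 -.179 .034 2.892
```

```text
shift mm [2.5 2.2 6.4] turn 0.005 | t 4.475 pos [ 0.5067 -0.1817  0.0405] [3.14  0.02  2.897] q6 -1.82 f [ 0.4  0.4 -0.1] [0.01 0.04 0.06] 0.05484318547495575
```

>>> {"api": "servo_tool", "payload": {"targets": "3 2 4 0; 0 0 2 0; 0 0 0 0"}}

```text
time: 4.85
tool_pos: [0.5048, -0.1791, 0.0348]
tool_rot: [3.141, 0.021, 2.897]
contact_force: [0.4, 0.3, 0.6]
opening: 0.0551
```

>>> {"api": "servo_tool", "payload": {"targets": "0 0 0 0; 0 0 0 0; 0 0 0 0; 0 0 0 0; 0 0 0 0; 0 0 0 0", "hand": 0, "squeeze": 15}}

```text
time: 5.6
tool_pos: [0.5051, -0.1793, 0.0353]
tool_rot: [3.141, 0.022, 2.897]
contact_force: [0.3, -0.6, 0.3]
opening: 0.0203
```

```bash
python3 go.py .505 -.179 .034 2.892
```

```text
shift mm [0.2 0.3 1.3] turn 0.005 | t 5.6 pos [ 0.5051 -0.1793  0.0353] [3.141 0.022 2.897] q6 -1.82 f [ 0.3 -0.6  0.3] [ 0.04  0.01 -0.05] 0.020337075669082133
```

>>> {"api": "servo_tool", "payload": {"targets": "0 0 -10 0; 0 0 -20 0; 0 0 -25 0; 0 0 -25 0; 0 0 -25 0; 0 0 0 0"}}

```text
time: 6.35
tool_pos: [0.5028, -0.1788, 0.1462]
tool_rot: [3.141, 0.023, 2.897]
contact_force: [0.3, -0.8, -1.2]
opening: 0.0206
```

```bash
python3 go.py .5765 .070 .14 3.203
```

```text
shift mm [-11.2 259.3   6.5] turn -0.306 | t 6.35 pos [ 0.5028 -0.1788  0.1462] [3.141 0.023 2.897] q6 -1.82 f [ 0.3 -0.8 -1.2] [0.02 0.   0.03] 0.020631674963356446
```

>>> {"api": "servo_tool", "payload": {"targets": "-1 26 0 0; -1 26 0 0; -1 26 0 0; -1 26 0 0; -1 26 0 0; -1 26 0 0; -1 26 0 0; -1 26 0 0; -1 26 0 0; 0 15 0 0; 0 0 0 -0.1; 0 0 0 -0.1; 0 0 0 -0.1; 0 0 0 0"}}

```text
time: 8.1
tool_pos: [0.5673, 0.0684, 0.1346]
tool_rot: [-3.138, 0.004, -3.079]
contact_force: [0.4, 0.0, -0.6]
opening: 0.0204
```

```bash
python3 go.py .5765 .070 .12 3.203;python3 - <<'E'
from fit import *
T=cams.read_camera('top');S=cams.read_camera('side');s=telemetry.observe()
o=[]
for p in(T,S):
    u=proj(p,s['tool_pos']).round().astype(int);im=p['color'].copy()
    c=im[max(u[1]-50,0):u[1]+50,u[0]-50:u[0]+50];o.append(cv2.resize(c,(400,400),interpolation=cv2.INTER_CUBIC));print(u)
cv2.imwrite('pics/p2.png',np.hstack(o)[...,::-1])
for p in(T,S):
  for r in cams.cut_out(p,'lens_mid'): print(r['score'],r['extent'])
E
```

```text
shift mm [-9.2  1.1 14.6] turn 0.001 | t 8.1 pos [0.5673 0.0684 0.1346] [-3.138  0.004 -3.079] q6 -1.64 f [ 0.4  0.  -0.6] [0.   0.02 0.02] 0.020367525954737984
[269 164]
[337 142]
0.73 [357.1, 238.3, 18.1, 12.7]
0.74 [275.1, 279.9, 17.1, 31.1]
```

View pics/p2.png

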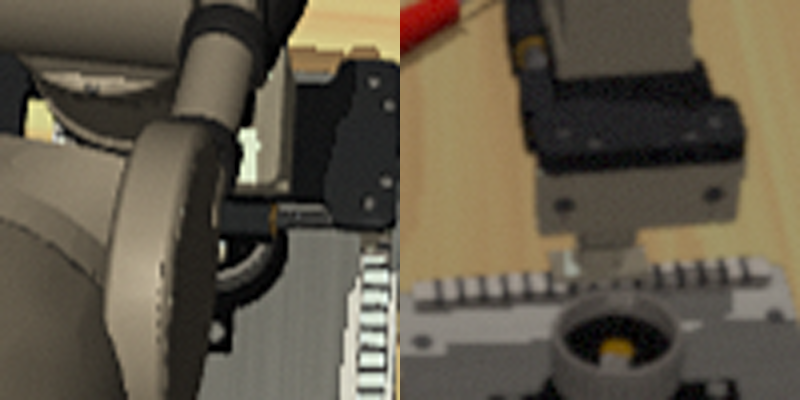

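Run:
```python
from fit import *
S=cams.read_camera('side');s=telemetry.observe()
im=cv2.resize(S['color'],None,fx=8,fy=8,interpolation=cv2.INTER_CUBIC)
im=np.clip(im.astype(float)*1.8,0,255).astype(np.uint8).copy()
def dr(P,c):
    uv=np.array([proj(S,X) for X in P]);h=cv2.convexHull(((uv+.5)*8).astype(np.float32)).astype(np.int32);cv2.polylines(im,[h],True,c,1)
x=s['tool_pos'];yaw=s['tool_rot'][2]
zu=x[2]-.034
for q in lens([x[0],x[1],yaw],zu): dr(q,(255,0,0))
# front finger tip bottom edge
dr(box([x[0],x[1]-.0102],yaw,.019,.0,x[2]-.014,x[2]+.01),(0,255,0))
u=(proj(S,[x[0],x[1],zu+.02])*8).astype(int)
cv2.imwrite('pics/p3.png',im[u[1]-250:u[1]+350,u[0]-300:u[0]+300,::-1])
```

```text
(no output)
```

View pics/p3.png

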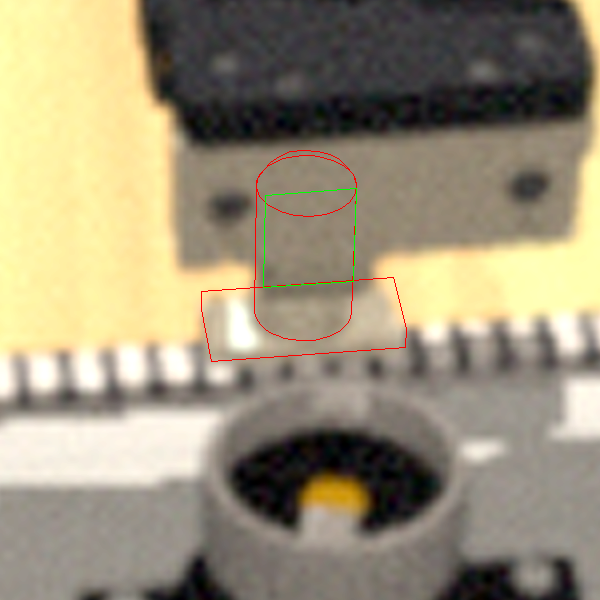

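>>> {"api": "servo_tool", "payload": {"targets": "-5 1 7 0; -4 0 7 0; 0 0 0 0; 0 0 0 0"}}

```text
time: 8.85
tool_pos: [0.5772, 0.0701, 0.1197]
tool_rot: [-3.138, 0.004, -3.081]
contact_force: [-0.3, -0.1, -1.2]
opening: 0.0202
```

```bash
python3 go.py .576 .070 .0825 3.203
```

```text
shift mm [ 1.4  0.2 37.2] turn -0.001 | t 8.85 pos [0.5772 0.0701 0.1197] [-3.138  0.004 -3.081] q6 -1.64 f [-0.3 -0.1 -1.2] [0.05 0.04 0.01] 0.02016288813039637
```

>>> {"api": "servo_tool", "payload": {"targets": "1 0 8 0; 0 0 8 0; 0 0 6 0; 0 0 0 0"}}

```text
time: 9.35
tool_pos: [0.5759, 0.0699, 0.0959]
tool_rot: [-3.138, 0.003, -3.081]
contact_force: [0.1, 0.6, -0.0]
opening: 0.0205
```

```bash
python3 go.py .576 .070 .0825 3.203
python3 - <<'E'
from fit import *
S=cams.read_camera('side')
im=cv2.resize(S['color'],None,fx=8,fy=8,interpolation=cv2.INTER_CUBIC)
im=np.clip(im.astype(float)*1.8,0,255).astype(np.uint8)
u=(proj(S,[.576,.07,.06])*8).astype(int)
cv2.imwrite('pics/p4.png',im[u[1]-250:u[1]+250,u[0]-300:u[0]+300,::-1])
E
```

```text
shift mm [-0.1  0.2 13.4] turn -0.001 | t 9.35 pos [0.5759 0.0699 0.0959] [-3.138e+00  3.000e-03 -3.081e+00] q6 -1.64 f [ 0.1  0.6 -0. ] [0.06 0.03 0.  ] 0.02053169730224561
```

View pics/p4.png

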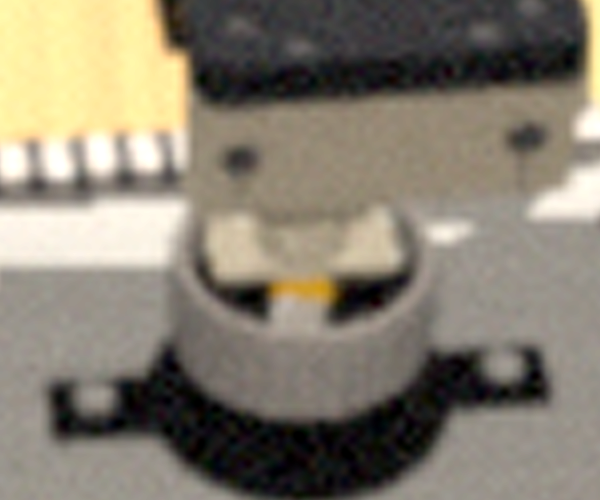

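>>> {"api": "servo_tool", "payload": {"targets": "0 0 4 -0.03; 0 0 4 0; 0 0 3 0; 0 0 0 0"}}

```text
time: 9.9
tool_pos: [0.5764, 0.0698, 0.0849]
tool_rot: [-3.138, 0.005, -3.049]
contact_force: [-0.3, -0.2, -0.9]
opening: 0.0207
```

>>> {"api": "servo_tool", "payload": {"targets": "0 0 1 0; 0 0 1 0; 0 0 0 0"}}

```text
time: 10.28
tool_pos: [0.5766, 0.0698, 0.0837]
tool_rot: [-3.137, 0.005, -3.049]
contact_force: [0.5, -1.4, 0.4]
opening: 0.0206
```

>>> {"api": "servo_tool", "payload": {"targets": "0 0 1 0; 0 0 0 0"}}

```text
time: 10.52
tool_pos: [0.5766, 0.0698, 0.0836]
tool_rot: [-3.137, 0.006, -3.049]
contact_force: [-1.4, -1.1, 0.2]
opening: 0.0208
```

>>> {"api": "servo_tool", "payload": {"targets": "0 0 1 0; 0 0 0 0"}}

```text
time: 10.78
tool_pos: [0.5765, 0.0697, 0.0835]
tool_rot: [-3.137, 0.006, -3.049]
contact_force: [-0.2, -0.1, 0.6]
opening: 0.0207
```

>>> {"api": "servo_tool", "payload": {"targets": "0 0 0 0; 0 0 0 0; 0 0 0 0; 0 0 0 0", "hand": 0.45}}

```text
time: 11.28
tool_pos: [0.5766, 0.0697, 0.0826]
tool_rot: [-3.137, 0.006, -3.049]
contact_force: [-0.1, 0.8, 0.8]
opening: 0.0414
```

>>> {"api": "servo_tool", "payload": {"targets": "0 0 -5 0; 0 0 -10 0; 0 0 -20 0; 0 0 -20 0; 0 0 -20 0; 0 0 0 0"}}

```text
time: 12.02
tool_pos: [0.5767, 0.0701, 0.1631]
tool_rot: [-3.137, 0.009, -3.049]
contact_force: [0.1, -0.3, -0.3]
opening: 0.0415
```

```bash
python3 go.py .576 .070 .054 3.203
python3 - <<'E'
from fit import *
S=cams.read_camera('side')
im=cv2.resize(S['color'],None,fx=8,fy=8,interpolation=cv2.INTER_CUBIC)
im=np.clip(im.astype(float)*1.8,0,255).astype(np.uint8)
u=(proj(S,[.576,.07,.06])*8).astype(int)
cv2.imwrite('pics/p5.png',im[u[1]-300:u[1]+250,u[0]-300:u[0]+300,::-1])
E
```

```text
shift mm [  1.7   0.5 109. ] turn 0.031 | t 12.025 pos [0.5767 0.0701 0.1631] [-3.137  0.009 -3.049] q6 -1.67 f [ 0.1 -0.3 -0.3] [ 0.07  0.02 -0.04] 0.04147713740654004
```

View pics/p5.png

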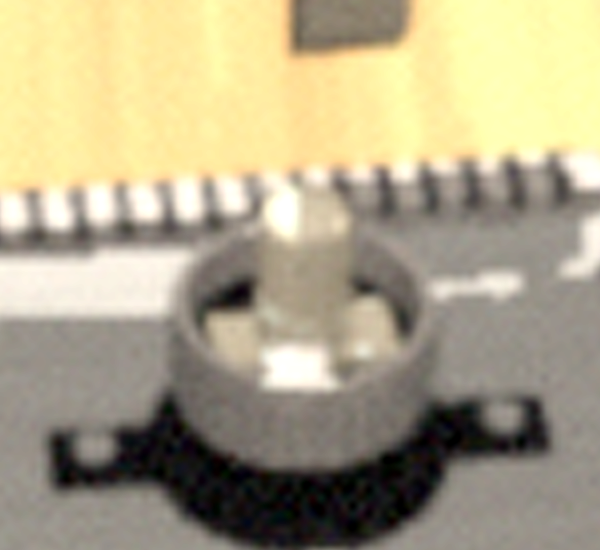

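>>> {"api": "servo_tool", "payload": {"targets": "1 0 20 0; 1 0 20 0; 0 0 20 0; 0 0 20 0; 0 0 15 0; 0 0 10 0; 0 0 4 0; 0 0 0 0", "hand": 1}}

```text
time: 13.08
tool_pos: [0.5722, 0.0694, 0.0453]
tool_rot: [-3.138, 0.001, -3.049]
contact_force: [0.3, 0.2, -0.1]
opening: 0.0921
```

```bash
python3 go.py .576 .070 .052 3.203
```

```text
shift mm [-3.8  0.2 -6.7] turn 0.031 | t 13.075 pos [0.5722 0.0694 0.0453] [-3.138e+00  1.000e-03 -3.049e+00] q6 -1.67 f [ 0.3  0.2 -0.1] [0.06 0.07 0.04] 0.09206397377644941
```

>>> {"api": "servo_tool", "payload": {"targets": "-3 0 -6 0; -1 0 -1 0; 0 0 0 0; 0 0 0 0"}}

```text
time: 13.58
tool_pos: [0.5778, 0.0699, 0.0548]
tool_rot: [-3.137, 0.005, -3.049]
contact_force: [0.4, 0.1, -0.4]
opening: 0.0919
```

>>> {"api": "servo_tool", "payload": {"targets": "0 0 0 0; 0 0 0 0; 0 0 0 0; 0 0 0 0; 0 0 0 0; 0 0 0 0", "hand": 0, "squeeze": 20}}

```text
time: 14.32
tool_pos: [0.5774, 0.0713, 0.0548]
tool_rot: [-3.139, 0.004, -3.048]
contact_force: [0.2, -0.4, 0.2]
opening: 0.0597
```

```bash
python3 go.py .576 .070 .052 3.203
```

```text
shift mm [ 1.5 -1.1  2.8] turn 0.032 | t 14.325 pos [0.5774 0.0713 0.0548] [-3.139  0.004 -3.048] q6 -1.67 f [ 0.2 -0.4  0.2] [ 0.    0.02 -0.06] 0.059703555365810956
```

>>> {"api": "servo_tool", "payload": {"targets": "0 0 0 0.1; 0 0 0.4 0.12; 0 0 0.4 0.12; 0 0 0 0"}}

```text
time: 14.82
tool_pos: [0.5774, 0.0707, 0.0537]
tool_rot: [-3.14, 0.005, 2.886]
contact_force: [0.8, 2.3, 0.3]
opening: 0.0594
```

```bash
python3 go.py .576 .070 .052 3.203;python3 - <<'E'
from fit import *
S=cams.read_camera('side')
im=cv2.resize(S['color'],None,fx=8,fy=8,interpolation=cv2.INTER_CUBIC)
im=np.clip(im.astype(float)*1.8,0,255).astype(np.uint8)
u=(proj(S,[.576,.07,.06])*8).astype(int)
cv2.imwrite('pics/p6.png',im[u[1]-300:u[1]+250,u[0]-300:u[0]+300,::-1])
E
```

```text
shift mm [ 1.2 -1.   1.7] turn -0.317 | t 14.825 pos [0.5774 0.0707 0.0537] [-3.14   0.005  2.886] q6 -1.32 f [0.8 2.3 0.3] [ 0.14  0.08 -0.08] 0.059418736873461116
```

View pics/p6.png

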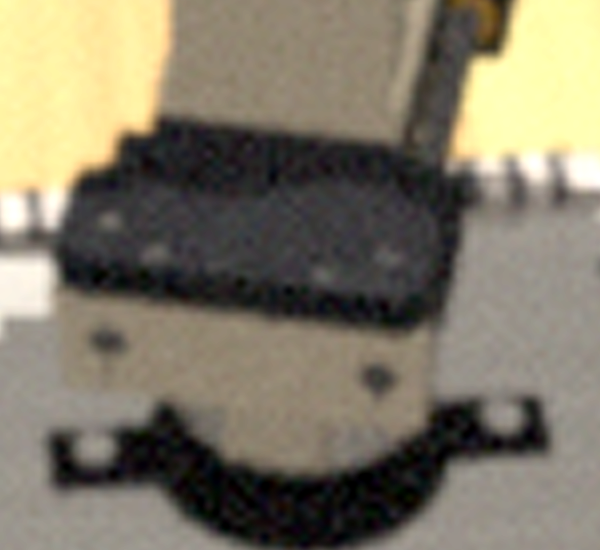

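>>> {"api": "servo_tool", "payload": {"targets": "0 0 0.4 0.12; 0 0 0.4 0.12; 0 0 0.4 0.12; 0 0 0.4 0.12; 0 0 0 0"}}

```text
time: 15.5
tool_pos: [0.577, 0.0702, 0.0523]
tool_rot: [-3.141, 0.005, 2.406]
contact_force: [-0.3, 1.4, 0.0]
opening: 0.0597
```

```bash
python3 go.py .576 .070 .052 3.203
```

```text
shift mm [ 0.6 -0.8  0.3] turn -0.797 | t 15.5 pos [0.577  0.0702 0.0523] [-3.141  0.005  2.406] q6 -0.84 f [-0.3  1.4  0. ] [ 0.07  0.11 -0.11] 0.05974409952702763
```

Turned 0.83 so far, with the moment at about the 0.1 N m drag. I'll continue to the stop.

>>> {"api": "servo_tool", "payload": {"targets": "0 0 0.4 0.12; 0 0 0.4 0.12; 0 0 0.3 0.1; 0 0 0 0"}}

```text
time: 16.0
tool_pos: [0.5766, 0.0699, 0.0513]
tool_rot: [-3.142, 0.005, 2.074]
contact_force: [0.5, -0.1, -0.4]
opening: 0.0595
```

```bash
python3 go.py .576 .070 .052 3.203
```

```text
shift mm [ 0.4 -0.5 -0.7] turn -1.129 | t 16.0 pos [0.5766 0.0699 0.0513] [-3.142  0.005  2.074] q6 -0.51 f [ 0.5 -0.1 -0.4] [ 0.02  0.13 -0.08] 0.059461953743571015
```

>>> {"api": "servo_tool", "payload": {"targets": "0 0 0.2 0.06; 0 0 0.1 0.05"}}

```text
time: 16.25
tool_pos: [0.5765, 0.0698, 0.0511]
tool_rot: [3.142, 0.005, 1.973]
contact_force: [0.7, -2.0, 1.8]
opening: 0.0593
```

```bash
python3 go.py .576 .070 .052 3.203
```

```text
shift mm [ 0.4 -0.4 -0.9] turn -1.23 | t 16.25 pos [0.5765 0.0698 0.0511] [3.142 0.005 1.973] q6 -0.41 f [ 0.7 -2.   1.8] [-0.51 -0.01  1.06] 0.059292178219942766
```

>>> {"api": "servo_tool", "payload": {"targets": "0 0 0 0.06"}}

```text
time: 16.38
tool_pos: [0.5766, 0.0697, 0.0511]
tool_rot: [3.141, 0.006, 1.919]
contact_force: [-0.6, 2.6, 1.7]
opening: 0.0597
```

```bash
python3 go.py .576 .070 .052 3.203
```

```text
shift mm [ 0.5 -0.4 -0.9] turn -1.284 | t 16.375 pos [0.5766 0.0697 0.0511] [3.141 0.006 1.919] q6 -0.35 f [-0.6  2.6  1.7] [0.33 0.31 0.93] 0.05974710162022763
```

>>> {"api": "servo_tool", "payload": {"targets": "0 0 0 0.06; 0 0 0 0.06"}}

```text
time: 16.62
tool_pos: [0.5765, 0.0693, 0.0512]
tool_rot: [3.141, 0.008, 1.81]
contact_force: [-0.6, -0.7, 0.5]
opening: 0.0599
```

```bash
python3 go.py .576 .070 .052 3.203
```

```text
shift mm [ 0.8 -0.4 -0.8] turn -1.393 | t 16.625 pos [0.5765 0.0693 0.0512] [3.141 0.008 1.81 ] q6 -0.24 f [-0.6 -0.7  0.5] [-0.18  0.13  0.92] 0.05994073419952541
```

Moment is about 0.9 N m and the grip is slipping, so the ring should be at its stop. I'll release and look.

>>> {"api": "servo_tool", "payload": {"targets": "0 0 0 0; 0 0 0 0; 0 0 0 0; 0 0 0 0", "hand": 1}}

```text
time: 17.12
tool_pos: [0.5767, 0.0692, 0.051]
tool_rot: [3.141, 0.008, 1.819]
contact_force: [-0.1, 0.3, -0.7]
opening: 0.0911
```

>>> {"api": "servo_tool", "payload": {"targets": "0 0 -10 0; 0 0 -20 0; 0 0 -30 0; 0 0 -30 0; 0 0 -30 0; -30 0 0 0; -40 0 0 0; -40 0 0 0; -40 0 0 0; 0 0 0 0"}}

```text
time: 18.38
tool_pos: [0.6156, -0.0786, 0.184]
tool_rot: [3.134, 0.01, 1.824]
contact_force: [-0.3, -0.2, 0.3]
opening: 0.0921
```

```bash
python3 go.py .576 .070 .052 3.203
cat > v.py <<'E'
from fit import *
import sys
o=[]
for c in('top','side'):
    p=cams.read_camera(c);k=10
    im=cv2.resize(p['color'],None,fx=k,fy=k,interpolation=cv2.INTER_CUBIC)
    im=np.clip(im.astype(float)*1.5,0,255).astype(np.uint8)
    u=(proj(p,[.5765,.07,.055])*k).astype(int)
    o.append(im[u[1]-280:u[1]+280,u[0]-200:u[0]+200,::-1])
cv2.imwrite('pics/%s.png'%sys.argv[1],np.hstack(o))
E
python3 v.py p7
```

```text
shift mm [155.2  -2.1 130.4] turn -1.379 | t 18.375 pos [ 0.6156 -0.0786  0.184 ] [3.134 0.01  1.824] q6 -0.5 f [-0.3 -0.2  0.3] [-0.07  0.06 -0.04] 0.09213497416632073
```

View pics/p7.png

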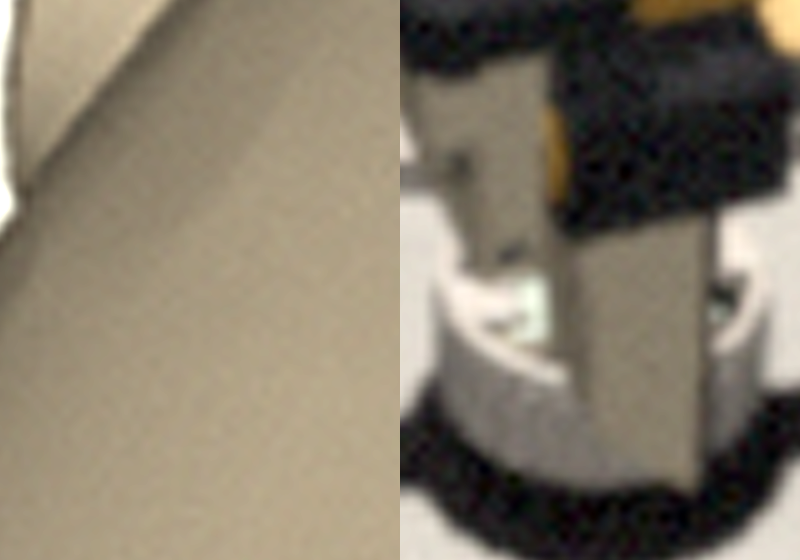

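>>> {"api": "servo_tool", "payload": {"targets": "20 0 -10 0; 40 0 -10 0; 45 0 0 0; 45 0 0 0; 45 0 0 0; 45 0 0 0; 45 0 0 0; 45 0 0 0; 45 0 0 0; 30 0 0 0; 0 0 0 0"}}

```text
time: 19.85
tool_pos: [0.4912, 0.3505, 0.2124]
tool_rot: [3.127, 0.003, 1.85]
contact_force: [0.6, -0.1, 1.2]
opening: 0.0921
```

```bash
python3 v.py p8
```

```text
(no output)
```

View pics/p8.png

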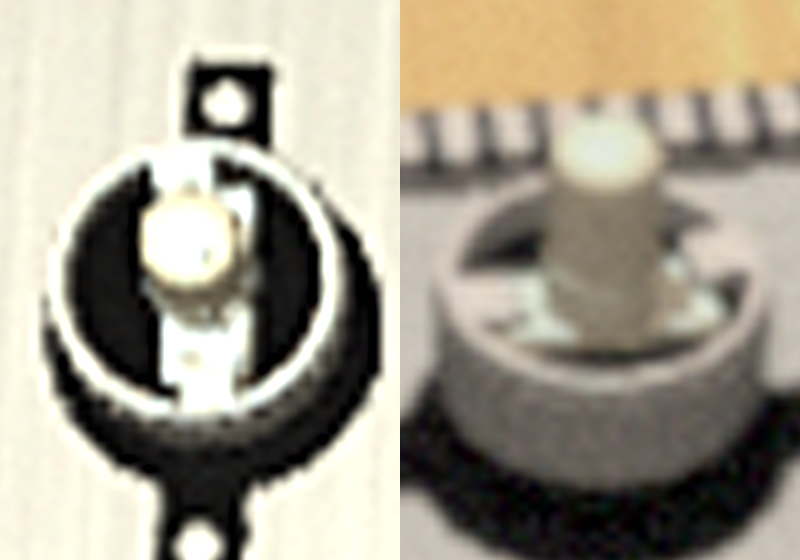

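The top view shows the lens upright. The lugs lie over the ears, at up (183,165) and down (205,390) in the crop. That puts the lug line about 10° anticlockwise of the tab line, which matches the stop. The arm is clear.

Run:
```python
from h import *
print(robot.hand_in())
```

```text
the job is handed in; nothing more can be done
None
```

The two-eared white lens is upright on the seat under the closed ring, and I handed the job in at about 20 s of the 48 s. I have no verdict back.

- **Lens:** I set it down with its ears along the fixing-tab line. It touched down at the height expected for the seat (48 mm), and I let go before touching the ring.
- **Ring:** I turned it clockwise about 1.26 rad, until the resisting moment jumped from about 0.1 to 0.9–1.0 N m. The grip then slipped when I pushed further, which is what the stop should feel like. I then let go and moved the arm clear.
- **Last pictures (top and side):** The lens is upright with both lugs over its ears. The lug line is about 10° anticlockwise of the tab line, as it should be at the stop. I read that angle by eye from the top view.
- **Not confirmed:** The ears' alignment with the tabs is only good to a few degrees, judged by eye, and the ring's starting angle was never measured separately. The two cameras disagreed by up to about 4 mm on the ring's position in the first network-based fit. Direct pixel readings brought them to within about 3 mm.

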